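# Load the gallipot set onto the pin tray in order of size

### The arm

A 6-joint arm with a two-finger parallel gripper is mounted at the origin on the work surface. World frame = base frame: x ahead of the robot, y to its left, z up, the work surface at z = 0. Lengths are in m, angles in rad, forces in N, time in s.
With the tool pointing down it reaches from about 0.25 to 0.725 m from the base axis. Payload 4 kg.
Tool frame: the origin (TCP) lies between the finger pads; the fingertips stand 8 mm ahead of it and the grasp point (between the pads) lies 11 mm behind it; z points along the fingers, y is the line along which they close (so a half turn about z gives the same grasp; the last joint's range is limited). The gripper opens to 85 mm and grips with 20 to 120 N. Pads are 22 mm wide; open, the fingers measure 114 mm over their backs; the gripper's body (76 mm by 85 mm) begins 54 mm behind the grasp point. The pads swing forward as they close: fully open they stand 13 mm farther back than shut.
Start: joints at [1.274, 0.241, 0.005, 1.335, 0, 1.571], TCP at [0.146, 0.478, 0.239] pointing down, gripper open.
Joint ranges: [-2.72, 2.72], [-1.05, 1.87], [-1.09, 1.28], [-1.99, 2.15], [-1.42, 1.44], [-3.14, 3.14]. Speed limits (rad/s): [2.79, 2.79, 3.14, 3.14, 3.14, 3.14].

### API

Orientations are given as a unit quaternion [x, y, z, w].
In Python, from workcell import status, viewer, bot gives the robot as it stands.
- The arm moves only by the tool servo_tool, never from a script. Its argument "commands" is a list of rows, each a list of 5 numbers: the finger opening in mm, from 0 to 85.4, then the shift along the tool's x, y, z in mm, then the turn about the tool's z in rad. A call has 1 to 20 rows; each row shifts and turns the commanded pose from where the row before left it, along the tool's axes as they then stand; what a row does not reach is not made up. A row lasts 1/8 s, in which the tool goes at most 62.5 mm and 10.7 degrees, less where a joint would pass 70% of its speed; a pose out of reach is approached as far as the arm can. A call is refused whole if a number of a shift passes 62.5 or a number of a turn 0.188, either way. A call with a gripper value outside its range is refused whole. The fingers move at their own pace and stop on an object; the grip force is fixed at half the most. Time passes only in rows, so rows that do not move let the fingers close. It gives the time, the measured TCP pose, the force, the opening and the grip force at its end, in the units of the state.
- status.get_obs(): the state, without advancing time (a new reading comes with each control period).
- viewer.camera(name): name is "scene" or "top" or "wrist"; returns (picture, depth): 420x560x3 uint8, red, green, blue; 420x560 float32, m along the optical axis (not along the pixel's ray), 0 where there is no reading.
- viewer.get_calibration(name): a dict with "camera_matrix" (3x3 intrinsics, pixels), "R" (3x3) and "t" (3): a world point X has camera coordinates R X + t; the wrist camera has in their place "T_tool_cam" (4x4, takes a point from camera to tool coordinates, whose origin is the TCP and whose axes are the flange's). Camera axes: x right, y down, z forward; pixel columns grow to the right and rows downward; lengths in m; the calibration is good to about 2 mm. A picture is of the moment at which its call begins: read the wrist's pose just before it. get_calibration takes no time and is no camera call.
- bot.job_done(): hands the job in; it is judged then, once.
Trained networks look in the newest picture that a camera, given by its name, has taken for a name from the list of things; names that differ only in an ending like _2 or _b are one class to them, and where a whole thing is asked for, a point or a joint stands for the part that bears it (a point fixed in the world has none). Each returns a list of dicts, best first, with "p" (0 to 1); they miss things now and then, are a little off and sometimes report something else, mostly with a low value. They report only what shows in the picture. A call takes as long as a camera call. They do not tell look-alikes from the thing itself.
- viewer.masks_of(camera, label): "mask" (420x560 bool, what is visible of it) and "pixel" ([row, column] in pixels, amid what is visible of it).
- viewer.spot_point(camera, label): "pixel" ([row, column] in pixels: a listed point, or the origin of a listed thing).
The state is a dict: "clock": time; "joint_pos": joint angles; "joint_vel": joint speeds; "tau": joint torques, N m; "eef_pos": TCP position; "tool_rot": TCP orientation; "ft_force": force on the tool from outside, world axes, zero at the start; "ft_torque": the same for the moment, N m; "grip_width": finger opening in m; "grasp_force": force on a finger pad.
Only numpy, scipy, OpenCV 4.12 (cv2) and the standard library are available. Lean on these libraries where they do the work, as an engineer would, in place of code of your own. Each camera call takes 0.05 s, during which the arm holds its last target. There are 200 camera calls.

### The job

Move the four steel gallipots from the blue drying mat onto the pin tray in order of size, one in the middle of each round green rest: the largest on the rest beside the yellow set tag, then the next smaller on each following rest, with the smallest at the other end. Leave them mouth down as they are, so that they drain, set each one down gently on its rest without letting it drop, and leave the chrome nasal speculum on the mat where it lies.

Things in the scene. Friction and masses are not known exactly. Their poses are not given: they have to be found in the camera images.
- bowl_xl_mid (a point): largest of four polished steel gallipots (small round bowls) standing mouth down: 56 mm high, 66 mm across the rolled rim at the bottom (3.5 mm high, 2 mm proud), wall 62 mm across above the rim, 56 at three quarters height, flat top 49. Point on its axis, half-way up (28 mm above its underside); z up when mouth down. Loose, rigid, under 200 g, bears a 30 N grip
- bowl_l_mid (a point): second largest of four polished steel gallipots (small round bowls) standing mouth down: 48 mm high, 58 mm across the rolled rim at the bottom (3.5 mm high, 2 mm proud), wall 54 mm across above the rim, 48 at three quarters height, flat top 41. Point on its axis, half-way up (24 mm above its underside); z up when mouth down. Loose, rigid, under 200 g, bears a 30 N grip
- bowl_m_mid (a point): third largest of four polished steel gallipots (small round bowls) standing mouth down: 40 mm high, 50 mm across the rolled rim at the bottom (3.5 mm high, 2 mm proud), wall 46 mm across above the rim, 40 at three quarters height, flat top 33. Point on its axis, half-way up (20 mm above its underside); z up when mouth down. Loose, rigid, under 200 g, bears a 30 N grip
- bowl_s_mid (a point): smallest of four polished steel gallipots (small round bowls) standing mouth down: 32 mm high, 42 mm across the rolled rim at the bottom (3.5 mm high, 2 mm proud), wall 38 mm across above the rim, 32 at three quarters height, flat top 25. Point on its axis, half-way up (16 mm above its underside); z up when mouth down. Loose, rigid, under 200 g, bears a 30 N grip
- rest1_top (a point): round green silicone rest, 76 mm across, 4 mm thick, fixed on the floor of the steel pin tray: number 1 of four in a straight row, 86 mm between centres, numbered from one end to the other. Point: centre of its upper face, 18 mm above the counter; y axis along the row towards higher numbers, x across the row, z up. The fixed tray's rim is 9 mm above this face, 94 mm either side of the row
- rest2_top (a point): round green silicone rest, 76 mm across, 4 mm thick, fixed on the floor of the steel pin tray: number 2 of four in a straight row, 86 mm between centres, numbered from one end to the other. Point: centre of its upper face, 18 mm above the counter; y axis along the row towards higher numbers, x across the row, z up. The fixed tray's rim is 9 mm above this face, 94 mm either side of the row
- rest3_top (a point): round green silicone rest, 76 mm across, 4 mm thick, fixed on the floor of the steel pin tray: number 3 of four in a straight row, 86 mm between centres, numbered from one end to the other. Point: centre of its upper face, 18 mm above the counter; y axis along the row towards higher numbers, x across the row, z up. The fixed tray's rim is 9 mm above this face, 94 mm either side of the row
- rest4_top (a point): round green silicone rest, 76 mm across, 4 mm thick, fixed on the floor of the steel pin tray: number 4 of four in a straight row, 86 mm between centres, numbered from one end to the other. Point: centre of its upper face, 18 mm above the counter; y axis along the row towards higher numbers, x across the row, z up. The fixed tray's rim is 9 mm above this face, 94 mm either side of the row
- tag_mid (a point): yellow set tag in a flat steel holder, 84 x 29 mm, 5 mm high, fixed on the tray floor across one end of the row, 58 mm beyond the centre of the end rest: at some starts beside rest 1, at others beside rest 4; the other end has a white card in a like holder. Point: middle of its upper face. Just outside it is the tray's end rim, 76 mm from the end rest's centre
- speculum_mid (a point): chrome nasal speculum, loose, 148 mm long, 36 mm across, 10 mm high, lying flat on the blue drying mat on the far side of the gallipots, about along y of the mat. Point: middle of its length, 4 mm above the mat (the mat is fixed, 3 mm thick). To be left alone; a small white plastic tray foot, 24 mm across, 16 mm high, also stands loose among the gallipots
Not all that is in view belongs to the job. What is shaped like the part that bears bowl_s_mid but turquoise is not meant.

How it is judged:
At the end, for the whole second after the job is handed in: The largest gallipot stands on the rest beside the yellow tag and the others follow along the row in falling size; each is within 12 mm of its rest's centre, stands on the rest (height within 6 mm), mouth down within 0.12 rad, released and at rest (((horizontal distance between tag_mid and rest1_top below 0.12 m and horizontal distance between bowl_xl_mid and rest1_top below 0.012 m and z of bowl_xl_mid in the frame of rest1_top between 0.022 and 0.034 m and horizontal distance between bowl_l_mid and rest2_top below 0.012 m and z of bowl_l_mid in the frame of rest2_top between 0.018 and 0.03 m and horizontal distance between bowl_m_mid and rest3_top below 0.012 m and z of bowl_m_mid in the frame of rest3_top between 0.014 and 0.026 m and horizontal distance between bowl_s_mid and rest4_top below 0.012 m and z of bowl_s_mid in the frame of rest4_top between 0.01 and 0.022 m) or (horizontal distance between tag_mid and rest4_top below 0.12 m and horizontal distance between bowl_xl_mid and rest4_top below 0.012 m and z of bowl_xl_mid in the frame of rest4_top between 0.022 and 0.034 m and horizontal distance between bowl_l_mid and rest3_top below 0.012 m and z of bowl_l_mid in the frame of rest3_top between 0.018 and 0.03 m and horizontal distance between bowl_m_mid and rest2_top below 0.012 m and z of bowl_m_mid in the frame of rest2_top between 0.014 and 0.026 m and horizontal distance between bowl_s_mid and rest1_top below 0.012 m and z of bowl_s_mid in the frame of rest1_top between 0.01 and 0.022 m)) and angle between each of bowl_xl_mid, bowl_l_mid, bowl_m_mid, bowl_s_mid's own z axis and vertical below 0.12 rad and linear speed of each of bowl_xl, bowl_l, bowl_m, bowl_s below 0.01 m/s and angular speed of each of bowl_xl, bowl_l, bowl_m, bowl_s below 0.1 rad/s); the robot touches nothing.
It fails at once if the largest gallipot is dropped or thrown: it moves faster than 0.6 m/s with no finger touching it (a fall of some 20 mm) (linear speed of bowl_xl above 0.6 m/s and contact force between bowl_xl and the fingers below 0.02 N).
It fails at once if the second largest gallipot is dropped or thrown: it moves faster than 0.6 m/s with no finger touching it (a fall of some 20 mm) (linear speed of bowl_l above 0.6 m/s and contact force between bowl_l and the fingers below 0.02 N).
It fails at once if the third largest gallipot is dropped or thrown: it moves faster than 0.6 m/s with no finger touching it (a fall of some 20 mm) (linear speed of bowl_m above 0.6 m/s and contact force between bowl_m and the fingers below 0.02 N).
It fails at once if the smallest gallipot is dropped or thrown: it moves faster than 0.6 m/s with no finger touching it (a fall of some 20 mm) (linear speed of bowl_s above 0.6 m/s and contact force between bowl_s and the fingers below 0.02 N).
It fails at once if the nasal speculum is pushed more than 20 mm (distance of speculum_mid from where it was at the start of the episode above 0.02 m).
It also fails if it takes over 112 s, if anything falls off the work surface, if the arm or the gripper's body presses on something with over 40 N, if the wrist force passes 120 N, or if a joint passes its speed limit or range.

## Working session

There is one attempt and no reset: what is moved stays moved. The work goes in short steps, Python scripts to look and compute and a tool call to move; the robot and the scene stay as the last step left them, time stands still between calls to the robot, and variables do not carry over. Pictures are saved under pics/ and viewed, at most 14 in all, crops included, and the job is handed in when it is done.

Besides the shell and the picture viewer there is one more tool, called after "Request:" as a command line: name --pt "numbers of a row" for each row, then --argument value for the rest. servo_tool: Moves the arm, as the interface text tells. Its arguments: {"type":"object","properties":{"commands":{"type":"array"}},"required":["commands"]}

```bash
mkdir -p pics; cat > h.py <<'E'
import numpy as np, cv2
from workcell import status, viewer, bot
from scipy.spatial.transform import Rotation as Ro
def cal(n):
    c=viewer.get_calibration(n);K=np.array(c["camera_matrix"])
    if n=="wrist":
        o=status.get_obs();T=np.eye(4);T[:3,:3]=Ro.from_quat(o["tool_rot"]).as_matrix();T[:3,3]=o["eef_pos"]
        T=T@np.array(c["T_tool_cam"]);R=T[:3,:3].T;t=-R@T[:3,3]
    else: R=np.array(c["R"]);t=np.array(c["t"])
    return K,R,t
def world(c,D):  # depth image -> HxWx3 world
    K,R,t=c;v,u=np.mgrid[:D.shape[0],:D.shape[1]]
    P=np.stack([(u-K[0,2])/K[0,0]*D,(v-K[1,2])/K[1,1]*D,D],-1)
    return (P-t)@R
def atz(c,px,z):
    K,R,t=c;d=R.T@np.linalg.inv(K)@[px[1],px[0],1];o=-R.T@t
    return o+d*(z-o[2])/d[2]
def save(n,im): cv2.imwrite("pics/"+n+".png",cv2.cvtColor(im,cv2.COLOR_RGB2BGR))
E
python3 - <<'E'
from h import *
o=status.get_obs();print(o)
for n in("top","scene"):
    c=cal(n);im,D=viewer.camera(n);save(n+"0",im);W=world(c,D);print(n,(-c[1].T@c[2]).round(3))
    for l in["bowl_xl_mid","bowl_l_mid","bowl_m_mid","bowl_s_mid","rest1_top","rest2_top","rest3_top","rest4_top","tag_mid","speculum_mid"]:
        for r in viewer.spot_point(n,l)[:4]:
            p=np.array(r["pixel"]);i=p.round().astype(int);print(l,round(r["p"],2),p.round(0),W[i[0],i[1]].round(3) if 0<=i[0]<420 and 0<=i[1]<560 else"")
E
```

```text
{'clock': 0.0, 'joint_pos': array([1.27398304e+00, 2.41385653e-01, 3.71571461e-03, 1.33518090e+00,
       6.89894953e-06, 1.57074809e+00]), 'joint_vel': array([ 1.43647317e-03,  3.93111685e-05, -3.44287969e-04, -1.09022415e-03,
       -7.80205339e-04,  3.64886291e-04]), 'tau': array([-2.37254517e-04, -3.72318685e+01,  2.52407134e+01,  1.70592719e-02,
       -7.37150594e-05,  4.35635314e-06]), 'eef_pos': array([0.14605618, 0.47755189, 0.23842333]), 'tool_rot': array([ 1.47838554e-01,  9.89010974e-01, -1.01545201e-03, -1.55328886e-04]), 'ft_force': array([0.58863714, 0.87910793, 0.21801475]), 'ft_torque': array([ 0.01749908,  0.0442478 , -0.0244075 ]), 'grasp_force': 0.0, 'grip_width': 0.08574487152171323}
top [ 0.261 -0.009  1.117]
bowl_xl_mid 0.93 [205. 369.] [ 0.468 -0.284  0.062]
bowl_l_mid 0.85 [159. 364.] [ 0.606 -0.289  0.051]
bowl_m_mid 0.76 [169. 309.] [ 0.592 -0.129  0.042]
bowl_m_mid 0.58 [204. 372.] [ 0.471 -0.293  0.059]
bowl_s_mid 0.63 [271. 338.] [ 0.295 -0.183  0.03 ]
bowl_s_mid 0.6 [297. 386.] [ 0.215 -0.305  0.033]
bowl_s_mid 0.52 [215. 320.] [ 0.456 -0.149  0.032]
bo
[... 358 characters left out ...]
803]
bowl_xl_mid 0.72 [298. 187.] [ 0.495 -0.323  0.055]
bowl_l_mid 0.73 [321. 240.] [ 0.611 -0.302  0.048]
bowl_m_mid 0.78 [271. 285.] [ 0.599 -0.14   0.04 ]
bowl_s_mid 0.84 [253. 101.] [ 0.227 -0.325  0.03 ]
bowl_s_mid 0.8 [236. 173.] [ 0.312 -0.187  0.023]
bowl_s_mid 0.78 [266. 136.] [ 0.317 -0.304  0.023]
bowl_s_mid 0.68 [258. 232.] [ 0.473 -0.164  0.025]
rest1_top 0.58 [215. 329.] [0.562 0.096 0.016]
rest1_top 0.45 [321. 241.] [ 0.613 -0.3    0.048]
rest2_top 0.89 [193. 339.] [0.536 0.187 0.017]
rest2_top 0.18 [296. 189.] [ 0.495 -0.317  0.055]
rest4_top 0.88 [164. 357.] [0.506 0.335 0.014]
tag_mid 0.73 [229. 320.] [0.574 0.037 0.018]
speculum_mid 0.62 [327. 295.] [ 0.686 -0.228  0.01 ]
```

```bash
python3 - <<'E'
import cv2
for n in("top","scene"):
    im=cv2.imread(f"pics/{n}0.png")
    cv2.imwrite(f"pics/{n}0b.png",cv2.resize(im[110:330,110:430] if n=="top" else im[130:350,60:380],None,fx=2.5,fy=2.5,interpolation=3))
E
```

```text
(no output)
```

View pics/top0b.png

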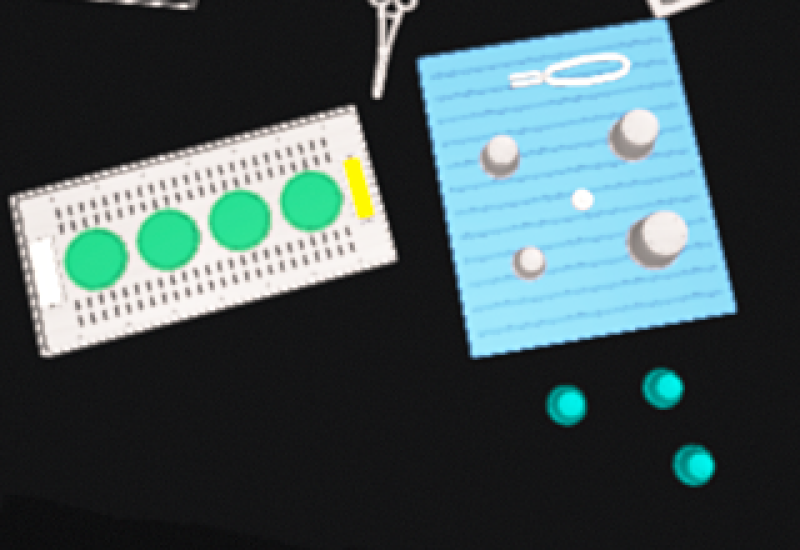

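View pics/scene0b.png

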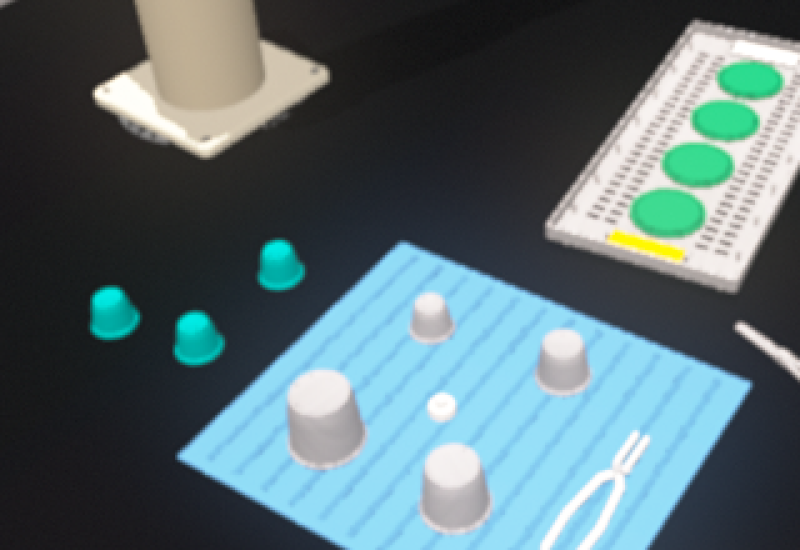

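The yellow tag (crop 358,187) is beside the rest near y≈0.09, so xl goes there. Small-bowl candidates at full top-image pixels (row, col): (215,320) is steel on the mat, and (271,338), (266,375), (297,386) are turquoise on the counter. The steel one at (215,320) is the one meant; the enlarged crops confirm it.

```bash
cat > m.py <<'E'
from h import *
from scipy.optimize import least_squares
G=dict(xl=(.468,-.3,.056),l=(.606,-.295,.048),m=(.592,-.135,.040),s=(.460,-.155,.032))
res={}
for n in("top","scene"):
    c=cal(n);im,D=viewer.camera(n);W=world(c,D);ok=D>0
    hsv=cv2.cvtColor(im,cv2.COLOR_RGB2HSV).astype(int)
    for k,(x,y,h) in G.items():
        ms=viewer.masks_of(n,f"bowl_{k}_mid"); 
        best=None
        for r in ms:
            P=W[r["mask"]&ok]; q=np.median(P,0)
            if np.hypot(q[0]-x,q[1]-y)<.04: best=(r,P);break
        if best is None: print(n,k,"none");continue
        r,P=best;z=np.percentile(P[:,2],90);t=P[P[:,2]>z-.006]
        cn,cnt=cv2.findContours(r["mask"].astype(np.uint8),0,1)[0:2] if 0 else (None,None)
        # model silhouette fit: project frustum, match mask moments
        K,R,tt=c;a=np.linspace(0,2*np.pi,60)
        w=dict(xl=(66,62,56,49),l=(58,54,48,41),m=(50,46,40,33),s=(42,38,32,25))[k]
        def sil(p):
            pts=[]
            for d,zz in((w[0],0),(w[0],.0035),(w[1],.0035),(w[2],.75*h),(w[3],h)):
                pts.append(np.c_[p[0]+d/2000*np.cos(a),p[1]+d/2000*np.sin(a),np.full(60,.003+zz)])
            X=np.vstack(pts)@R.T+tt;u=(X@K.T);u=(u[:,:2]/u[:,2:])
            hu=cv2.convexHull(u.astype(np.float32));m=cv2.moments(hu);return np.array([m['m10']/m['m00'],m['m01']/m['m00']]),m['m00']
        v,u=np.nonzero(r["mask"]);tg=np.array([u.mean(),v.mean()])
        s=least_squares(lambda p:sil(p)[0]-tg,[x,y],x_scale=.01,diff_step=1e-3).x
        print(n,k,round(r["p"],2),"ztop",z.round(4),"topc",((t.min(0)+t.max(0))/2)[:2].round(4),"sil",s.round(4),"area",len(u),round(sil(s)[1]))
    g=((hsv[...,0]>55)&(hsv[...,0]<85)&(hsv[...,1]>120)&(hsv[...,2]>80)&ok).astype(np.uint8)
    N,L,S,C=cv2.connectedComponentsWithStats(g)
    for i in range(1,N):
        if S[i,4]>150: print(n,"green",S[i,4],C[i].round(1),atz(c,C[i][::-1],.018).round(4),"z",np.median(W[L==i][:,2]).round(4))
    yl=((hsv[...,0]>20)&(hsv[...,0]<35)&(hsv[...,1]>150)&(hsv[...,2]>120)&ok);print("tag",np.median(W[yl],0).round(3))
E
python3 m.py
```

```text
top xl none
top l 0.85 ztop 0.0521 topc [ 0.6009 -0.2922] sil [ 0.6021 -0.294 ] area 330 336
top m 0.71 ztop 0.044 topc [ 0.5881 -0.1337] sil [ 0.5906 -0.1349] area 221 230
top s 0.62 ztop 0.0353 topc [ 0.4602 -0.1559] sil [ 0.4611 -0.1544] area 150 163
top green 450 [234. 190.] [0.5528 0.0931 0.018 ] z 0.0186
top green 455 [205.5 197.6] [0.5365 0.1774 0.018 ] z 0.0186
top green 462 [176.7 205.4] [0.5197 0.2619 0.018 ] z 0.0187
top green 470 [147.8 213.2] [0.5033 0.3461 0.018 ] z 0.0186
tag [0.563 0.037 0.019]
scene xl 0.86 ztop 0.0575 topc [ 0.4792 -0.3055] sil [ 0.4771 -0.3035] area 962 1066
scene l 0.97 ztop 0.0497 topc [ 0.6064 -0.2947] sil [ 0.6051 -0.2933] area 845 873
scene m 0.75 ztop 0.0419 topc [ 0.5947 -0.1349] sil [ 0.5933 -0.1329] area 498 500
scene s 0.62 ztop 0.0333 topc [ 0.4647 -0.157 ] sil [ 0.4649 -0.1558] area 323 304
scene green 289 [359.6 161.6] [0.5084 0.3447 0.018 ] z 0.0172
scene green 317 [349.6 177.9] [0.5254 0.2596 0.018 ] z 0.0172
scene green 366 [338.8 195.5] [0.542  0.1758 0.018 ] z 0.0173
scene green 426 [326.8 214.8] [0.5584 0.0917 0.018 ] z 0.0172
tag [0.567 0.039 0.018]
```

```bash
cat > plan.py <<'E'
from h import *
import sys
# usage: plan.py n grip x y z psi ; chains of more groups possible
def psi_of(q): y=Ro.from_quat(q).as_matrix()[:,1];return np.arctan2(y[1],y[0])
def ax(ps): yt=np.array([np.cos(ps),np.sin(ps),0]);zt=np.array([0,0,-1.]);return np.stack([np.cross(yt,zt),yt,zt],1)
if __name__=="__main__":
    o=status.get_obs();p=np.array(o["eef_pos"]);ps=psi_of(o["tool_rot"]);rows=[]
    a=[float(v) for v in sys.argv[1:]]
    for i in range(0,len(a),6):
        n=int(a[i]);g=a[i+1];T=np.array(a[i+2:i+5]);tp=a[i+5]
        for k in range(n):
            R=ax(ps);d=(R.T@((T-p)/(n-k))*1000).round(1);tu=round(-(tp-ps)/(n-k),3)
            rows.append([g,*d.tolist(),tu]);p=p+R@d/1000;ps-=tu
    print("tilt",Ro.from_quat(o["tool_rot"]).as_matrix()[:,2].round(4));print(len(rows),str(rows).replace(" ",""))
E
python3 plan.py 20 85 .43 -.27 .25 -1.0; python3 -c "
from h import *;print(viewer.get_calibration('wrist'))"
```

```text
tilt [-0. -0. -1.]
20 [[85.0,-24.5,-31.6,-0.5,np.float64(0.114)],[85.0,-27.9,-28.6,-0.5,np.float64(0.114)],[85.0,-31.0,-25.3,-0.5,np.float64(0.114)],[85.0,-33.7,-21.6,-0.5,np.float64(0.114)],[85.0,-35.9,-17.6,-0.5,np.float64(0.114)],[85.0,-37.7,-13.4,-0.5,np.float64(0.114)],[85.0,-39.0,-9.0,-0.6,np.float64(0.114)],[85.0,-39.8,-4.5,-0.5,np.float64(0.114)],[85.0,-40.0,0.0,-0.6,np.float64(0.113)],[85.0,-39.7,4.5,-0.5,np.float64(0.114)],[85.0,-39.0,9.0,-0.6,np.float64(0.113)],[85.0,-37.7,13.4,-0.5,np.float64(0.114)],[85.0,-35.9,17.6,-0.6,np.float64(0.113)],[85.0,-33.7,21.5,-0.5,np.float64(0.114)],[85.0,-31.1,25.2,-0.6,np.float64(0.113)],[85.0,-28.0,28.6,-0.5,np.float64(0.114)],[85.0,-24.6,31.6,-0.6,np.float64(0.113)],[85.0,-20.9,34.1,-0.5,np.float64(0.114)],[85.0,-16.9,36.3,-0.6,np.float64(0.113)],[85.0,-12.7,37.9,-0.5,np.float64(0.114)]]
{'camera_matrix': array([[332.09521588,   0.        , 278.6156143 ],
       [  0.        , 332.09521588, 204.86613759],
       [  0.        ,   0.        ,   1.        ]]), 'T_tool_cam': array([[-8.45087119e-04, -9.53519357e-01, -3.01330585e-01,
         7.66528622e-02],
       [ 9.99999576e-01, -6.95698589e-04, -6.03074163e-04,
         1.99787797e-04],
       [ 3.65407626e-04, -3.01330967e-01,  9.53519541e-01,
        -1.33982042e-01],
       [ 0.00000000e+00,  0.00000000e+00,  0.00000000e+00,
         1.00000000e+00]])}
```

Request:
servo_tool --pt "85 -24.5 -31.6 0 0.114" --pt "85 -27.9 -28.6 0 0.114" --pt "85 -31 -25.3 0 0.114" --pt "85 -33.7 -21.6 0 0.114" --pt "85 -35.9 -17.6 0 0.114" --pt "85 -37.7 -13.4 0 0.114" --pt "85 -39 -9 0 0.114" --pt "85 -39.8 -4.5 0 0.114" --pt "85 -40 0 0 0.113" --pt "85 -39.7 4.5 0 0.114" --pt "85 -39 9 0 0.113" --pt "85 -37.7 13.4 0 0.114" --pt "85 -35.9 17.6 0 0.113" --pt "85 -33.7 21.5 0 0.114" --pt "85 -31.1 25.2 0 0.113" --pt "85 -28 28.6 0 0.114" --pt "85 -24.6 31.6 0 0.113" --pt "85 -20.9 34.1 0 0.114" --pt "85 -16.9 36.3 0 0.113" --pt "85 -12.7 37.9 0 0.114"

```text
clock: 4.1
eef_pos: [0.4303, -0.2713, 0.2393]
tool_rot: [0.96, 0.28, 0.0, 0.0]
ft_force: [0.6, 0.5, 0.6]
grip_width: 0.085
grasp_force: 0.0
```

```bash
cat > w.py <<'E'
from h import *
import sys
from plan import psi_of
from scipy.optimize import least_squares
# wrist measurement: silhouette fit of bowls, base height in argv[2] (m); green rests
def run(tag,zb=.003):
    o=status.get_obs();print("t",round(o["clock"],2),"eef",o["eef_pos"].round(4),"psi",round(psi_of(o["tool_rot"]),3),"w",round(o["grip_width"],4),"F",o["ft_force"].round(1))
    c=cal("wrist");K,R,tt=c;im,D=viewer.camera("wrist");save(tag,im);W=world(c,D);ok=D>0
    hsv=cv2.cvtColor(im,cv2.COLOR_RGB2HSV).astype(int);a=np.linspace(0,2*np.pi,60)
    for k,w in dict(xl=(66,62,56,49,56),l=(58,54,48,41,48),m=(50,46,40,33,40),s=(42,38,32,25,32)).items():
        for r in viewer.masks_of("wrist",f"bowl_{k}_mid")[:3]:
            m=r["mask"];P=W[m&ok]
            if len(P)<50: continue
            z=np.percentile(P[:,2],90);t=P[P[:,2]>z-.004];e=(np.percentile(t,1,0)+np.percentile(t,99,0))/2
            col=np.median(hsv[m],0)
            def sil(p):
                X=np.vstack([np.c_[p[0]+d/2000*np.cos(a),p[1]+d/2000*np.sin(a),np.full(60,zb+q*w[4]/1000)] for d,q in((w[0],0),(w[0],3.5/w[4]),(w[2],.75),(w[3],1))])@R.T+tt
                u=X@K.T;M=cv2.moments(cv2.convexHull((u[:,:2]/u[:,2:]).astype(np.float32)));return np.array([M['m10'],M['m01']])/M['m00'],M['m00']
            v,u=np.nonzero(m);tg=np.array([u.mean(),v.mean()])
            s=least_squares(lambda p:sil(p)[0]-tg,e[:2],x_scale=.01,diff_step=1e-3).x
            print(k,round(r["p"],2),"px",tg.round(0),"edge",v.min()<2 or v.max()>417 or u.min()<2 or u.max()>557,"ztop",z.round(4),"topc",e[:2].round(4),"sil",s.round(4),"area",len(u),round(sil(s)[1]),"sat",col[1])
    g=((hsv[...,0]>55)&(hsv[...,0]<85)&(hsv[...,1]>120)&(hsv[...,2]>80)&ok).astype(np.uint8)
    N,L,S,C=cv2.connectedComponentsWithStats(g)
    for i in range(1,N):
        if S[i,4]>800:
            print("green",S[i,4],C[i].round(1),"box",S[i,:4],atz(c,C[i][::-1],.018).round(4),"z",np.median(W[L==i][:,2]).round(4))
if __name__=="__main__": run(sys.argv[1],float(sys.argv[2]) if len(sys.argv)>2 else .003)
E
sed -i 's/tu=round(/tu=round(float(/;s/(n-k),3)/(n-k)),3)/' plan.py; python3 w.py w1
```

```text
t 4.1 eef [ 0.4303 -0.2713  0.2393] psi -1.004 w 0.085 F [0.6 0.5 0.6]
xl 0.74 px [326. 155.] edge False ztop 0.0585 topc [ 0.4756 -0.3017] sil [ 0.4751 -0.3025] area 3079 3158 sat 9.0
l 0.61 px [393.  37.] edge False ztop 0.0505 topc [ 0.6027 -0.2919] sil [ 0.6037 -0.2925] area 3541 3546 sat 4.0
s 0.98 px [200.  88.] edge False ztop 0.0344 topc [ 0.4622 -0.1545] sil [ 0.4621 -0.1546] area 1362 1381 sat 8.0
s 0.85 px [152. 226.] edge False ztop 0.0312 topc [ 0.2976 -0.1808] sil [ 0.2981 -0.181 ] area 1085 1152 sat 211.0
s 0.56 px [238. 265.] edge False ztop 0.0312 topc [ 0.3078 -0.2918] sil [ 0.3083 -0.2915] area 966 1014 sat 215.0
```

View pics/w1.png

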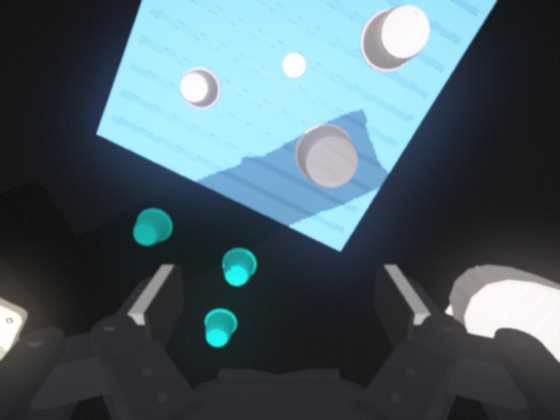

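The wrist view shows xl at (155,326), l at (37,393), s at (88,200) and the foot at (65,293). This agrees with the overhead measures, so I am grasping xl.

```bash
python3 plan.py 5 85 .475 -.302 .11 -1.0 6 85 .475 -.302 .022 -1.0
```

```text
tilt [-1.e-03  9.e-04 -1.e+00]
11 [[85.0,4.1,10.4,25.8,0.0],[85.0,4.2,10.4,25.8,0.0],[85.0,4.1,10.3,25.8,0.0],[85.0,4.2,10.4,25.8,0.0],[85.0,4.1,10.3,25.8,0.0],[85.0,0.0,0.0,14.7,0.0],[85.0,0.0,0.0,14.7,0.0],[85.0,0.0,0.0,14.6,0.0],[85.0,0.0,0.0,14.7,0.0],[85.0,0.0,0.0,14.6,0.0],[85.0,0.0,0.0,14.7,0.0]]
```

Request:
servo_tool --pt "85 4.1 10.4 25.8 0" --pt "85 4.2 10.4 25.8 0" --pt "85 4.1 10.3 25.8 0" --pt "85 4.2 10.4 25.8 0" --pt "85 4.1 10.3 25.8 0" --pt "85 0 0 14.7 0" --pt "85 0 0 14.7 0" --pt "85 0 0 14.6 0" --pt "85 0 0 14.7 0" --pt "85 0 0 14.6 0" --pt "85 0 0 14.7 0" --pt "85 0 0 0 0" --pt "85 0 0 0 0"

```text
clock: 5.98
eef_pos: [0.4756, -0.3026, 0.0225]
tool_rot: [0.96, 0.281, 0.0, 0.0]
ft_force: [-0.4, -0.5, -0.6]
grip_width: 0.085
grasp_force: 0.0
```

Request:
servo_tool --pt "70 0 0 0 0" --pt "60 0 0 0 0" --pt "55 0 0 0 0" --pt "50 0 0 0 0" --pt "50 0 0 0 0" --pt "50 0 0 0 0"

```text
clock: 6.72
eef_pos: [0.4757, -0.3025, 0.0236]
tool_rot: [0.96, 0.282, 0.001, 0.0]
ft_force: [-1.0, 1.1, 6.6]
grip_width: 0.0562
grasp_force: 62.2
```

Width 56.2 means the pads hold near the shoulder, since they swing back when open. I'll regrip 13 mm lower.

Request:
servo_tool --pt "80 0 0 0 0" --pt "80 0 0 0 0" --pt "80 0 0 5 0" --pt "80 0 0 5 0" --pt "80 0 0 3 0" --pt "80 0 0 0 0" --pt "65 0 0 0 0" --pt "58 0 0 0 0" --pt "52 0 0 0 0" --pt "52 0 0 0 0" --pt "52 0 0 0 0"

```text
clock: 8.1
eef_pos: [0.4759, -0.3027, 0.0105]
tool_rot: [0.96, 0.282, 0.001, 0.001]
ft_force: [-1.7, 0.7, 5.9]
grip_width: 0.0584
grasp_force: 93.7
```

Request:
servo_tool --pt "52 0 0 -4 0" --pt "52 0 0 -8 0" --pt "52 0 0 -12 0" --pt "52 0 0 -20 0" --pt "52 0 0 -20 0" --pt "52 0 0 -20 0" --pt "52 0 0 -16 0" --pt "52 0 0 -10 0"

```text
clock: 9.1
eef_pos: [0.4757, -0.3026, 0.1206]
tool_rot: [0.96, 0.282, 0.0, 0.001]
ft_force: [-0.3, -0.9, -1.0]
grip_width: 0.0581
grasp_force: 93.6
```

```bash
python3 plan.py 20 52 .5546 .0925 .13 .19; python3 w.py w2
```

```text
tilt [ 1.2e-03 -7.0e-04 -1.0e+00]
20 [[52.0,14.0,-14.5,-0.5,-0.06],[52.0,14.8,-13.6,-0.5,-0.059],[52.0,15.6,-12.7,-0.5,-0.06],[52.0,16.4,-11.8,-0.5,-0.059],[52.0,17.0,-10.8,-0.5,-0.06],[52.0,17.6,-9.7,-0.5,-0.059],[52.0,18.2,-8.7,-0.5,-0.06],[52.0,18.7,-7.6,-0.5,-0.059],[52.0,19.1,-6.5,-0.4,-0.06],[52.0,19.4,-5.3,-0.5,-0.059],[52.0,19.7,-4.2,-0.4,-0.06],[52.0,19.9,-3.0,-0.5,-0.059],[52.0,20.1,-1.8,-0.4,-0.06],[52.0,20.1,-0.6,-0.5,-0.059],[52.0,20.1,0.6,-0.4,-0.06],[52.0,20.1,1.8,-0.5,-0.059],[52.0,19.9,3.0,-0.4,-0.06],[52.0,19.7,4.2,-0.5,-0.059],[52.0,19.4,5.4,-0.4,-0.06],[52.0,19.1,6.5,-0.5,-0.059]]
t 9.1 eef [ 0.4757 -0.3026  0.1206] psi -1.0 w 0.0581 F [-0.3 -0.9 -1. ]
xl 0.69 px [278. 296.] edge False ztop 0.1682 topc [ 0.4806 -0.3002] sil [ 0.4184 -0.3394] area 21715 6940 sat 11.0
xl 0.55 px [373.  41.] edge True ztop 0.0504 topc [ 0.6023 -0.292 ] sil [ 0.5994 -0.2919] area 7255 10567 sat 8.0
l 0.58 px [373.  41.] edge True ztop 0.0504 topc [ 0.6023 -0.292 ] sil [ 0.6022 -0.2929] area 7208 7646 sat 8.0
s 0.98 px [ 41. 302.] edge False ztop 0.0309 topc [ 0.2977 -0.1811] sil [ 0.2994 -0.1815] area 2489 2754 sat 220.0
s 0.57 px [143. 410.] edge True ztop 0.0161 topc [ 0.2286 -0.3072] sil [ 0.2393 -0.3038] area 505 2133 sat 221.0
s 0.56 px [ 90. 113.] edge False ztop 0.0343 topc [ 0.4628 -0.1555] sil [ 0.4618 -0.1544] area 3262 3486 sat 7.0
```

View pics/w2.png

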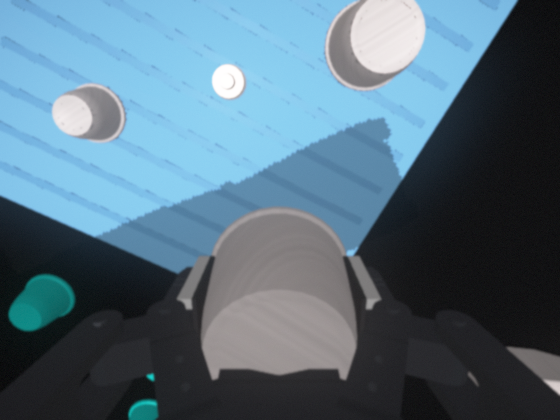

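Request:
servo_tool --pt "52 14 -14.5 -0.5 -0.06" --pt "52 14.8 -13.6 -0.5 -0.059" --pt "52 15.6 -12.7 -0.5 -0.06" --pt "52 16.4 -11.8 -0.5 -0.059" --pt "52 17 -10.8 -0.5 -0.06" --pt "52 17.6 -9.7 -0.5 -0.059" --pt "52 18.2 -8.7 -0.5 -0.06" --pt "52 18.7 -7.6 -0.5 -0.059" --pt "52 19.1 -6.5 -0.4 -0.06" --pt "52 19.4 -5.3 -0.5 -0.059" --pt "52 19.7 -4.2 -0.4 -0.06" --pt "52 19.9 -3 -0.5 -0.059" --pt "52 20.1 -1.8 -0.4 -0.06" --pt "52 20.1 -0.6 -0.5 -0.059" --pt "52 20.1 0.6 -0.4 -0.06" --pt "52 20.1 1.8 -0.5 -0.059" --pt "52 19.9 3 -0.4 -0.06" --pt "52 19.7 4.2 -0.5 -0.059" --pt "52 19.4 5.4 -0.4 -0.06" --pt "52 19.1 6.5 -0.5 -0.059"

```text
clock: 11.85
eef_pos: [0.5545, 0.0941, 0.1287]
tool_rot: [0.635, 0.772, -0.0, -0.0]
ft_force: [0.3, -0.3, -2.0]
grip_width: 0.0578
grasp_force: 93.6
```

```bash
python3 w.py w3
```

```text
t 11.85 eef [0.5545 0.0941 0.1287] psi 0.194 w 0.0578 F [ 0.3 -0.3 -2. ]
xl 0.64 px [278. 296.] edge False ztop 0.1763 topc [0.5541 0.1018] sil [0.5689 0.0214] area 21875 6458 sat 12.0
s 0.97 px [139. 409.] edge True ztop 0.0215 topc [ 0.4611 -0.1406] sil [ 0.462  -0.1365] area 781 1996 sat 11.0
green 9297 [278.1  83.5] box [226  28 106 112] [0.5376 0.1802 0.018 ] z 0.0177
green 4084 [278.  186.6] box [231 157  95  61] [0.5516 0.108  0.018 ] z 0.0177
```

View pics/w3.png

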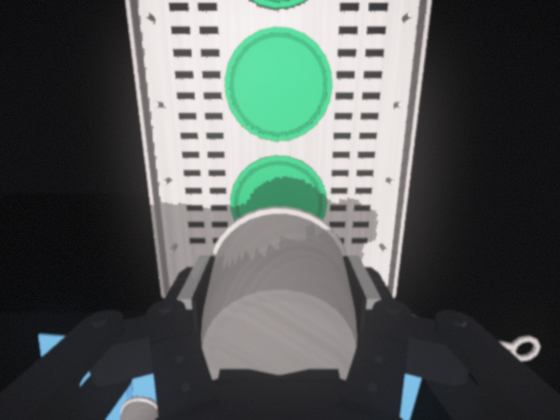

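```bash
python3 - <<'E'
from h import *
c=cal("wrist");im=cv2.cvtColor(cv2.imread("pics/w3.png"),cv2.COLOR_BGR2RGB)
for a in[(27.5,278.5),(140,278.5),(83.5,225.5),(83.5,332),(156.5,278.5)]: print(a,atz(c,a,.018).round(4))
E
```

```text
(27.5, 278.5) [0.5312 0.213  0.018 ]
(140, 278.5) [0.545  0.1409 0.018 ]
(83.5, 225.5) [0.5018 0.1719 0.018 ]
(83.5, 332) [0.5741 0.1858 0.018 ]
(156.5, 278.5) [0.5473 0.1291 0.018 ]
```

Request:
servo_tool --pt "52 -1.1 0.3 15 0" --pt "52 0 0 20 0" --pt "52 0 0 20 0" --pt "52 0 0 18 0" --pt "52 0 0 12 0" --pt "52 0 0 8 0" --pt "52 0 0 5 0" --pt "52 0 0 2 0" --pt "52 0 0 1 0" --pt "52 0 0 0 0"

```text
clock: 13.35
eef_pos: [0.555, 0.0918, 0.0281]
tool_rot: [0.637, 0.771, 0.0, 0.0]
ft_force: [-0.9, 0.4, -2.0]
grip_width: 0.0579
grasp_force: 93.6
```

Request:
servo_tool --pt "52 1 0 1 0" --pt "52 0 0 1 0" --pt "52 0 0 0 0"

```text
clock: 13.72
eef_pos: [0.5545, 0.0927, 0.0256]
tool_rot: [0.637, 0.771, -0.0, -0.0]
ft_force: [-0.4, -0.3, -1.0]
grip_width: 0.0581
grasp_force: 93.6
```

Request:
servo_tool --pt "52 0 0 0.8 0" --pt "52 0 0 0 0"

```text
clock: 13.98
eef_pos: [0.5545, 0.0927, 0.0255]
tool_rot: [0.637, 0.771, 0.0, 0.0]
ft_force: [-3.1, -0.3, 5.0]
grip_width: 0.0582
grasp_force: 94.9
```

Contact. Release and retreat.

Request:
servo_tool --pt "61 0 0 0 0" --pt "68 0 0 0 0" --pt "78 0 0 0 0" --pt "85 0 0 0 0" --pt "85 0 0 0 0" --pt "85 0 0 -12 0" --pt "85 0 0 -20 0" --pt "85 0 0 -30 0" --pt "85 0 0 -30 0" --pt "85 0 0 -30 0" --pt "85 0 0 -20 0"

```text
clock: 15.35
eef_pos: [0.5553, 0.0928, 0.1697]
tool_rot: [0.637, 0.771, 0.001, 0.001]
ft_force: [1.5, -0.3, -0.1]
grip_width: 0.0849
grasp_force: 0.0
```

```bash
python3 w.py w4 .018;  python3 plan.py 20 85 .603 -.2925 .15 -1.0
```

```text
t 15.35 eef [0.5553 0.0928 0.1697] psi 0.19 w 0.0849 F [ 1.5 -0.3 -0.1]
xl 0.63 px [277. 198.] edge False ztop 0.0733 topc [0.5548 0.093 ] sil [0.555  0.0921] area 5141 5292 sat 12.0
m 0.78 px [274. 369.] edge False ztop 0.0117 topc [ 0.5898 -0.1115] sil [ 0.5856 -0.0865] area 214 2481 sat 8.0
green 1026 [275.8   7.7] box [239   0  74  20] [0.527  0.2338 0.018 ] z 0.0175
green 6758 [276.4  84.5] box [232  37  90  96] [0.5377 0.1799 0.018 ] z 0.0177
tilt [-8.e-04 -1.e-04 -1.e+00]
20 [[85.0,-19.4,-1.2,0.8,0.059],[85.0,-19.4,-0.1,0.8,0.06],[85.0,-19.4,1.1,0.8,0.059],[85.0,-19.3,2.2,0.8,0.06],[85.0,-19.1,3.4,0.8,0.059],[85.0,-18.9,4.5,0.8,0.06],[85.0,-18.6,5.6,0.8,0.059],[85.0,-18.2,6.7,0.8,0.06],[85.0,-17.8,7.8,0.8,0.059],[85.0,-17.3,8.8,0.8,0.06],[85.0,-16.7,9.8,0.8,0.059],[85.0,-16.1,10.8,0.8,0.06],[85.0,-15.4,11.7,0.9,0.059],[85.0,-14.7,12.6,0.8,0.06],[85.0,-14.0,13.5,0.9,0.059],[85.0,-13.1,14.3,0.8,0.06],[85.0,-12.3,15.1,0.9,0.059],[85.0,-11.3,15.8,0.8,0.06],[85.0,-10.4,16.4,0.9,0.059],[85.0,-9.4,17.0,0.8,0.06]]
```

Request:
servo_tool --pt "85 -19.4 -1.2 0.8 0.059" --pt "85 -19.4 -0.1 0.8 0.06" --pt "85 -19.4 1.1 0.8 0.059" --pt "85 -19.3 2.2 0.8 0.06" --pt "85 -19.1 3.4 0.8 0.059" --pt "85 -18.9 4.5 0.8 0.06" --pt "85 -18.6 5.6 0.8 0.059" --pt "85 -18.2 6.7 0.8 0.06" --pt "85 -17.8 7.8 0.8 0.059" --pt "85 -17.3 8.8 0.8 0.06" --pt "85 -16.7 9.8 0.8 0.059" --pt "85 -16.1 10.8 0.8 0.06" --pt "85 -15.4 11.7 0.9 0.059" --pt "85 -14.7 12.6 0.8 0.06" --pt "85 -14 13.5 0.9 0.059" --pt "85 -13.1 14.3 0.8 0.06" --pt "85 -12.3 15.1 0.9 0.059" --pt "85 -11.3 15.8 0.8 0.06" --pt "85 -10.4 16.4 0.9 0.059" --pt "85 -9.4 17 0.8 0.06"

```text
clock: 18.1
eef_pos: [0.6036, -0.2937, 0.1504]
tool_rot: [0.96, 0.28, -0.0, -0.0]
ft_force: [1.1, 0.2, -1.1]
grip_width: 0.085
grasp_force: 0.0
```

```bash
python3 w.py w5;  python3 plan.py 2 80 .603 -.2925 .14 -1.0 9 80 .603 -.2925 .009 -1.0
```

```text
t 18.1 eef [ 0.6036 -0.2937  0.1504] psi -1.004 w 0.085 F [ 1.1  0.2 -1.1]
l 0.71 px [277. 196.] edge False ztop 0.0503 topc [ 0.6044 -0.2918] sil [ 0.6037 -0.2924] area 3844 3974 sat 8.0
m 0.63 px [ 93. 101.] edge False ztop 0.0422 topc [ 0.5924 -0.1339] sil [ 0.5915 -0.1328] area 4057 4320 sat 7.0
s 0.68 px [ 60. 244.] edge False ztop 0.034 topc [ 0.4633 -0.1551] sil [ 0.4619 -0.1541] area 2099 2301 sat 8.0
tilt [-3.e-04  6.e-04 -1.e+00]
11 [[80.0,-0.2,0.0,5.2,0.0],[80.0,-0.3,0.0,5.1,0.0],[80.0,0.0,0.0,14.6,0.0],[80.0,0.0,0.0,14.6,0.0],[80.0,0.0,0.0,14.5,0.0],[80.0,0.0,0.0,14.6,0.0],[80.0,0.0,0.0,14.5,0.0],[80.0,0.0,0.0,14.6,0.0],[80.0,0.0,0.0,14.5,0.0],[80.0,0.0,0.0,14.6,0.0],[80.0,0.0,0.0,14.5,0.0]]
```

View pics/w5.png

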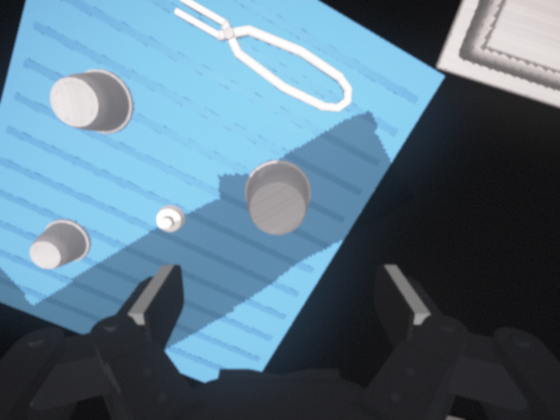

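The view shows l centred between the fingers at (196,277), with the speculum well clear at about (60,300). Descending and gripping.

Request:
servo_tool --pt "80 0.8 -0.8 5.2 0" --pt "80 0 0 5.1 0" --pt "80 0 0 14.6 0" --pt "80 0 0 14.6 0" --pt "80 0 0 14.5 0" --pt "80 0 0 14.6 0" --pt "80 0 0 14.5 0" --pt "80 0 0 14.6 0" --pt "80 0 0 14.5 0" --pt "80 0 0 14.6 0" --pt "80 0 0 14.5 0" --pt "70 0 0 0 0" --pt "60 0 0 0 0" --pt "54 0 0 0 0" --pt "48 0 0 0 0" --pt "45 0 0 0 0" --pt "45 0 0 0 0"

```text
clock: 20.48
eef_pos: [0.6053, -0.2921, 0.0121]
tool_rot: [0.96, 0.282, 0.002, 0.002]
ft_force: [-0.4, 0.9, 7.3]
grip_width: 0.05
grasp_force: 99.6
```

Request:
servo_tool --pt "45 0 0 -4 0" --pt "45 0 0 -8 0" --pt "45 0 0 -12 0" --pt "45 0 0 -20 0" --pt "45 0 0 -22 0" --pt "45 0 0 -22 0" --pt "45 0 0 -22 0" --pt "45 0 0 -10 0" --pt "45 0 0 0 0"

```text
clock: 21.6
eef_pos: [0.6042, -0.2916, 0.1303]
tool_rot: [0.96, 0.282, 0.001, 0.001]
ft_force: [-0.1, 0.3, -0.9]
grip_width: 0.0499
grasp_force: 97.7
```

```bash
python3 w.py w6;  python3 plan.py 20 45 .538 .1765 .135 .19
```

```text
t 21.6 eef [ 0.6042 -0.2916  0.1303] psi -1.0 w 0.0499 F [-0.1  0.3 -0.9]
l 0.68 px [ 79. 103.] edge False ztop 0.0422 topc [ 0.5923 -0.1336] sil [ 0.5933 -0.136 ] area 5031 7524 sat 7.0
l 0.57 px [278. 296.] edge False ztop 0.1684 topc [ 0.6055 -0.2909] sil [ 0.538  -0.3343] area 16816 4582 sat 11.0
m 0.98 px [ 79. 103.] edge False ztop 0.0422 topc [ 0.5923 -0.1337] sil [ 0.5916 -0.1328] area 4925 5183 sat 7.0
s 0.85 px [  9. 382.] edge True ztop 0.0173 topc [ 0.3106 -0.1722] sil [ 0.3198 -0.1734] area 310 2354 sat 220.0
s 0.77 px [ 45. 256.] edge False ztop 0.0341 topc [ 0.4633 -0.155 ] sil [ 0.462  -0.1542] area 2607 2710 sat 7.0
s 0.54 px [127. 416.] edge True ztop 0.0057 topc [ 0.323  -0.2878] sil [ 0.3401 -0.2844] area 145 1984 sat 219.0
tilt [-0.0021  0.001  -1.    ]
20 [[45.0,9.9,-21.4,-0.4,-0.059],[45.0,11.1,-20.8,-0.4,-0.06],[45.0,12.4,-20.1,-0.4,-0.059],[45.0,13.5,-19.3,-0.3,-0.06],[45.0,14.7,-18.5,-0.4,-0.059],[45.0,15.7,-17.6,-0.3,-0.06],[45.0,16.8,-16.6,-0.4,-0.059],[45.0,17.7,-15.6,-0.3,-0.06],[45.0,18.6,-14.5,-0.4,-0.059],[45.0,19.4,-13.4,-0.3,-0.06],[45.0,20.2,-12.2,-0.4,-0.059],[45.0,20.9,-11.0,-0.3,-0.06],[45.0,21.5,-9.7,-0.4,-0.059],[45.0,22.1,-8.4,-0.3,-0.06],[45.0,22.5,-7.1,-0.4,-0.059],[45.0,22.9,-5.8,-0.3,-0.06],[45.0,23.2,-4.4,-0.4,-0.059],[45.0,23.4,-3.0,-0.3,-0.06],[45.0,23.6,-1.6,-0.4,-0.059],[45.0,23.6,-0.2,-0.3,-0.06]]
```

Request:
servo_tool --pt "45 9.9 -21.4 -0.4 -0.059" --pt "45 11.1 -20.8 -0.4 -0.06" --pt "45 12.4 -20.1 -0.4 -0.059" --pt "45 13.5 -19.3 -0.3 -0.06" --pt "45 14.7 -18.5 -0.4 -0.059" --pt "45 15.7 -17.6 -0.3 -0.06" --pt "45 16.8 -16.6 -0.4 -0.059" --pt "45 17.7 -15.6 -0.3 -0.06" --pt "45 18.6 -14.5 -0.4 -0.059" --pt "45 19.4 -13.4 -0.3 -0.06" --pt "45 20.2 -12.2 -0.4 -0.059" --pt "45 20.9 -11 -0.3 -0.06" --pt "45 21.5 -9.7 -0.4 -0.059" --pt "45 22.1 -8.4 -0.3 -0.06" --pt "45 22.5 -7.1 -0.4 -0.059" --pt "45 22.9 -5.8 -0.3 -0.06" --pt "45 23.2 -4.4 -0.4 -0.059" --pt "45 23.4 -3 -0.3 -0.06" --pt "45 23.6 -1.6 -0.4 -0.059" --pt "45 23.6 -0.2 -0.3 -0.06"

```text
clock: 24.35
eef_pos: [0.538, 0.1777, 0.1365]
tool_rot: [0.635, 0.772, 0.0, 0.0]
ft_force: [0.6, 0.6, -1.0]
grip_width: 0.05
grasp_force: 97.8
```

```bash
python3 plan.py 2 45 .5385 .177 .12 .19 6 45 .5385 .177 .04 .19 4 45 .5385 .177 .029 .19
```

```text
tilt [ 3.e-04  1.e-04 -1.e+00]
12 [[45.0,-0.4,0.2,8.2,0.002],[45.0,-0.4,0.1,8.3,0.002],[45.0,0.0,0.0,13.3,0.0],[45.0,0.0,0.0,13.3,0.0],[45.0,0.0,0.0,13.3,0.0],[45.0,0.0,0.0,13.4,0.0],[45.0,0.0,0.0,13.3,0.0],[45.0,0.0,0.0,13.4,0.0],[45.0,0.0,0.0,2.7,0.0],[45.0,0.0,0.0,2.8,0.0],[45.0,0.0,0.0,2.7,0.0],[45.0,0.0,0.0,2.8,0.0]]
```

Request:
servo_tool --pt "45 -0.4 0.2 8.2 0" --pt "45 -0.4 0.1 8.3 0" --pt "45 0 0 13.3 0" --pt "45 0 0 13.3 0" --pt "45 0 0 13.3 0" --pt "45 0 0 13.4 0" --pt "45 0 0 13.3 0" --pt "45 0 0 13.4 0" --pt "45 0 0 2.7 0" --pt "45 0 0 2.8 0" --pt "45 0 0 2.7 0" --pt "45 0 0 2.3 0" --pt "45 0 0 0 0"

```text
clock: 25.98
eef_pos: [0.5391, 0.1754, 0.0293]
tool_rot: [0.637, 0.771, 0.0, 0.0]
ft_force: [0.1, 0.5, -0.7]
grip_width: 0.0497
grasp_force: 97.8
```

Request:
servo_tool --pt "45 0 0 1 0" --pt "45 0 0 0.8 0" --pt "45 0 0 0 0"

```text
clock: 26.35
eef_pos: [0.539, 0.1754, 0.0275]
tool_rot: [0.637, 0.771, -0.0, -0.0]
ft_force: [-0.4, -0.2, -1.1]
grip_width: 0.0495
grasp_force: 97.8
```

Request:
servo_tool --pt "45 1.4 0 0 0" --pt "45 0 0 0.7 0" --pt "45 0 0 0 0"

```text
clock: 26.72
eef_pos: [0.5389, 0.177, 0.0271]
tool_rot: [0.637, 0.771, 0.0, -0.0]
ft_force: [-0.4, 0.3, 0.8]
grip_width: 0.0499
grasp_force: 98.4
```

Contact. Release and retreat.

Request:
servo_tool --pt "53 0 0 0 0" --pt "60 0 0 0 0" --pt "70 0 0 0 0" --pt "78 0 0 0 0" --pt "78 0 0 0 0" --pt "80 0 0 -12 0" --pt "80 0 0 -20 0" --pt "80 0 0 -30 0" --pt "80 0 0 -30 0" --pt "80 0 0 -30 0"

```text
clock: 27.98
eef_pos: [0.5389, 0.1769, 0.1508]
tool_rot: [0.637, 0.771, 0.0, 0.0]
ft_force: [1.3, -0.2, 0.7]
grip_width: 0.0802
grasp_force: 0.0
```

```bash
python3 w.py w7 .018;  python3 plan.py 20 75 .592 -.1335 .13 -1.0
```

```text
t 27.98 eef [0.5389 0.1769 0.1508] psi 0.19 w 0.0802 F [ 1.3 -0.2  0.7]
xl 0.7 px [278. 303.] edge False ztop 0.0732 topc [0.5545 0.0932] sil [0.5549 0.0922] area 6034 6060 sat 13.0
l 0.62 px [278. 203.] edge False ztop 0.0654 topc [0.5392 0.1764] sil [0.5394 0.1756] area 4366 4457 sat 11.0
green 7813 [276.6  82.7] box [229  32  97 103] [0.5211 0.2645 0.018 ] z 0.0177
green 1645 [274.1 173.8] box [234 150  87  72] [0.5322 0.1952 0.018 ] z 0.0176
tilt [-2.e-04 -1.e-04 -1.e+00]
20 [[75.0,-15.7,-0.3,0.9,0.059],[75.0,-15.7,0.6,0.9,0.06],[75.0,-15.7,1.6,0.9,0.059],[75.0,-15.5,2.5,0.9,0.06],[75.0,-15.4,3.4,0.9,0.059],[75.0,-15.1,4.3,0.9,0.06],[75.0,-14.9,5.2,0.9,0.059],[75.0,-14.5,6.1,0.9,0.06],[75.0,-14.1,6.9,1.0,0.059],[75.0,-13.7,7.8,0.9,0.06],[75.0,-13.2,8.6,1.0,0.059],[75.0,-12.7,9.3,0.9,0.06],[75.0,-12.1,10.1,1.0,0.059],[75.0,-11.5,10.8,0.9,0.06],[75.0,-10.8,11.4,1.0,0.059],[75.0,-10.1,12.1,0.9,0.06],[75.0,-9.4,12.6,1.0,0.059],[75.0,-8.6,13.2,0.9,0.06],[75.0,-7.8,13.7,1.0,0.059],[75.0,-7.0,14.1,0.9,0.06]]
```

Request:
servo_tool --pt "75 -15.7 -0.3 0.9 0.059" --pt "75 -15.7 0.6 0.9 0.06" --pt "75 -15.7 1.6 0.9 0.059" --pt "75 -15.5 2.5 0.9 0.06" --pt "75 -15.4 3.4 0.9 0.059" --pt "75 -15.1 4.3 0.9 0.06" --pt "75 -14.9 5.2 0.9 0.059" --pt "75 -14.5 6.1 0.9 0.06" --pt "75 -14.1 6.9 1 0.059" --pt "75 -13.7 7.8 0.9 0.06" --pt "75 -13.2 8.6 1 0.059" --pt "75 -12.7 9.3 0.9 0.06" --pt "75 -12.1 10.1 1 0.059" --pt "75 -11.5 10.8 0.9 0.06" --pt "75 -10.8 11.4 1 0.059" --pt "75 -10.1 12.1 0.9 0.06" --pt "75 -9.4 12.6 1 0.059" --pt "75 -8.6 13.2 0.9 0.06" --pt "75 -7.8 13.7 1 0.059" --pt "75 -7 14.1 0.9 0.06"

```text
clock: 30.72
eef_pos: [0.5925, -0.1345, 0.1301]
tool_rot: [0.96, 0.28, 0.0, -0.0]
ft_force: [0.1, -0.3, 0.2]
grip_width: 0.0749
grasp_force: 0.0
```

```bash
python3 w.py w8;  python3 plan.py 2 75 .592 -.1335 .125 -1.0 9 75 .592 -.1335 .01 -1.0
```

```text
t 30.73 eef [ 0.5925 -0.1345  0.1301] psi -1.004 w 0.0749 F [ 0.1 -0.3  0.2]
xl 0.67 px [18. 87.] edge True ztop 0.018 topc [0.5613 0.0713] sil [0.5718 0.0549] area 940 12201 sat 128.0
xl 0.66 px [ 9. 88.] edge True ztop 0.0309 topc [0.5633 0.0672] sil [0.5684 0.0595] area 1385 12381 sat 18.0
m 0.92 px [276. 202.] edge False ztop 0.0424 topc [ 0.5922 -0.1321] sil [ 0.5915 -0.1324] area 3208 3252 sat 7.0
s 0.69 px [219. 331.] edge False ztop 0.0341 topc [ 0.4634 -0.1534] sil [ 0.4622 -0.154 ] area 1938 2024 sat 8.0
tilt [-3.e-04  4.e-04 -1.e+00]
11 [[75.0,-0.1,0.1,2.5,0.0],[75.0,-0.2,0.0,2.6,0.0],[75.0,0.0,0.0,12.8,0.0],[75.0,0.0,0.0,12.8,0.0],[75.0,0.0,0.0,12.8,0.0],[75.0,0.0,0.0,12.8,0.0],[75.0,0.0,0.0,12.8,0.0],[75.0,0.0,0.0,12.7,0.0],[75.0,0.0,0.0,12.8,0.0],[75.0,0.0,0.0,12.7,0.0],[75.0,0.0,0.0,12.8,0.0]]
```

Request:
servo_tool --pt "75 0.7 -1.8 2.5 0" --pt "75 0 0 2.6 0" --pt "75 0 0 12.8 0" --pt "75 0 0 12.8 0" --pt "75 0 0 12.8 0" --pt "75 0 0 12.8 0" --pt "75 0 0 12.8 0" --pt "75 0 0 12.7 0" --pt "75 0 0 12.8 0" --pt "75 0 0 12.7 0" --pt "75 0 0 12.8 0" --pt "65 0 0 0 0" --pt "55 0 0 0 0" --pt "47 0 0 0 0" --pt "40 0 0 0 0" --pt "37 0 0 0 0" --pt "37 0 0 0 0"

```text
clock: 33.1
eef_pos: [0.5926, -0.1317, 0.0114]
tool_rot: [0.96, 0.282, 0.001, 0.001]
ft_force: [-2.4, 1.3, 5.1]
grip_width: 0.0454
grasp_force: 59.8
```

Request:
servo_tool --pt "37 0 0 -4 0" --pt "37 0 0 -8 0" --pt "37 0 0 -12 0" --pt "37 0 0 -20 0" --pt "37 0 0 -22 0" --pt "37 0 0 -22 0" --pt "37 0 0 -22 0" --pt "37 0 0 -10 0" --pt "37 0 0 0 0"

```text
clock: 34.22
eef_pos: [0.5925, -0.1316, 0.1311]
tool_rot: [0.96, 0.282, 0.001, 0.0]
ft_force: [-0.4, 1.1, -0.7]
grip_width: 0.0454
grasp_force: 60.3
```

```bash
python3 w.py w9;  python3 plan.py 20 37 .522 .261 .135 .19
```

```text
t 34.23 eef [ 0.5925 -0.1316  0.1311] psi -1.0 w 0.0454 F [-0.4  1.1 -0.7]
xl 0.61 px [11. 88.] edge True ztop 0.0341 topc [0.5638 0.0679] sil [0.5679 0.0617] area 1792 12230 sat 18.0
m 0.73 px [279. 292.] edge False ztop 0.1619 topc [ 0.5923 -0.1316] sil [ 0.5264 -0.1743] area 11546 3132 sat 10.0
s 0.65 px [227. 338.] edge False ztop 0.0343 topc [ 0.5127 -0.1424] sil [ 0.4586 -0.162 ] area 589 1991 sat 10.0
tilt [-2.1e-03  5.0e-04 -1.0e+00]
20 [[37.0,7.7,-18.4,-0.3,-0.059],[37.0,8.8,-17.9,-0.3,-0.06],[37.0,9.8,-17.3,-0.3,-0.059],[37.0,10.8,-16.7,-0.3,-0.06],[37.0,11.8,-16.0,-0.3,-0.059],[37.0,12.7,-15.3,-0.3,-0.06],[37.0,13.6,-14.5,-0.3,-0.059],[37.0,14.5,-13.7,-0.3,-0.06],[37.0,15.3,-12.8,-0.3,-0.059],[37.0,16.0,-11.9,-0.3,-0.06],[37.0,16.7,-10.9,-0.3,-0.059],[37.0,17.3,-9.9,-0.3,-0.06],[37.0,17.8,-8.9,-0.3,-0.059],[37.0,18.3,-7.8,-0.3,-0.06],[37.0,18.8,-6.7,-0.3,-0.059],[37.0,19.1,-5.6,-0.3,-0.06],[37.0,19.4,-4.4,-0.3,-0.059],[37.0,19.7,-3.3,-0.3,-0.06],[37.0,19.8,-2.0,-0.3,-0.059],[37.0,19.9,-0.9,-0.3,-0.06]]
```

Request:
servo_tool --pt "37 7.7 -18.4 -0.3 -0.059" --pt "37 8.8 -17.9 -0.3 -0.06" --pt "37 9.8 -17.3 -0.3 -0.059" --pt "37 10.8 -16.7 -0.3 -0.06" --pt "37 11.8 -16 -0.3 -0.059" --pt "37 12.7 -15.3 -0.3 -0.06" --pt "37 13.6 -14.5 -0.3 -0.059" --pt "37 14.5 -13.7 -0.3 -0.06" --pt "37 15.3 -12.8 -0.3 -0.059" --pt "37 16 -11.9 -0.3 -0.06" --pt "37 16.7 -10.9 -0.3 -0.059" --pt "37 17.3 -9.9 -0.3 -0.06" --pt "37 17.8 -8.9 -0.3 -0.059" --pt "37 18.3 -7.8 -0.3 -0.06" --pt "37 18.8 -6.7 -0.3 -0.059" --pt "37 19.1 -5.6 -0.3 -0.06" --pt "37 19.4 -4.4 -0.3 -0.059" --pt "37 19.7 -3.3 -0.3 -0.06" --pt "37 19.8 -2 -0.3 -0.059" --pt "37 19.9 -0.9 -0.3 -0.06"

```text
clock: 36.98
eef_pos: [0.5225, 0.2621, 0.1361]
tool_rot: [0.635, 0.772, 0.0, 0.0]
ft_force: [0.3, 0.5, -1.3]
grip_width: 0.0454
grasp_force: 60.3
```

```bash
python3 plan.py 2 37 .522 .2615 .12 .19 6 37 .522 .2615 .04 .19 4 37 .522 .2615 .0285 .19
```

```text
tilt [ 0.  0. -1.]
12 [[37.0,-0.2,-0.3,8.1,0.002],[37.0,-0.3,-0.3,8.0,0.002],[37.0,0.0,0.0,13.3,-0.0],[37.0,0.0,0.0,13.3,-0.0],[37.0,0.0,0.0,13.4,-0.0],[37.0,0.0,0.0,13.3,-0.0],[37.0,0.0,0.0,13.4,-0.0],[37.0,0.0,0.0,13.3,-0.0],[37.0,0.0,0.0,2.9,-0.0],[37.0,0.0,0.0,2.9,-0.0],[37.0,0.0,0.0,2.9,-0.0],[37.0,0.0,0.0,2.8,-0.0]]
```

Request:
servo_tool --pt "37 0.5 -0.3 8.1 0" --pt "37 0.5 -0.3 8 0" --pt "37 0 0 13.3 0" --pt "37 0 0 13.3 0" --pt "37 0 0 13.4 0" --pt "37 0 0 13.3 0" --pt "37 0 0 13.4 0" --pt "37 0 0 13.3 0" --pt "37 0 0 2.9 0" --pt "37 0 0 2.9 0" --pt "37 0 0 2.9 0" --pt "37 0 0 1.8 0" --pt "37 0 0 0 0"

```text
clock: 38.6
eef_pos: [0.522, 0.2617, 0.0296]
tool_rot: [0.637, 0.771, 0.0, 0.0]
ft_force: [-0.6, -0.5, -0.2]
grip_width: 0.0454
grasp_force: 60.3
```

Request:
servo_tool --pt "37 0 0 1 0" --pt "37 0 0 0.8 0" --pt "37 0 0 0 0"

```text
clock: 38.98
eef_pos: [0.5219, 0.2617, 0.0277]
tool_rot: [0.637, 0.771, -0.0, -0.0]
ft_force: [-0.1, 1.0, -0.3]
grip_width: 0.0453
grasp_force: 60.3
```

Request:
servo_tool --pt "37 0 0 0.7 0" --pt "37 0 0 0.7 0" --pt "37 0 0 0 0"

```text
clock: 39.35
eef_pos: [0.522, 0.2617, 0.0265]
tool_rot: [0.637, 0.771, 0.0, 0.0]
ft_force: [-0.8, 0.0, 1.4]
grip_width: 0.0454
grasp_force: 60.8
```

Request:
servo_tool --pt "37 0 0 0.4 0" --pt "49 0 0 0 0" --pt "56 0 0 0 0" --pt "65 0 0 0 0" --pt "72 0 0 0 0" --pt "72 0 0 0 0" --pt "75 0 0 -12 0" --pt "75 0 0 -20 0" --pt "75 0 0 -30 0" --pt "75 0 0 -30 0" --pt "75 0 0 -30 0"

```text
clock: 40.72
eef_pos: [0.522, 0.2617, 0.1499]
tool_rot: [0.637, 0.771, 0.001, 0.0]
ft_force: [-0.2, 0.8, -0.3]
grip_width: 0.075
grasp_force: 0.0
```

```bash
python3 w.py w10 .018;  python3 plan.py 20 70 .4625 -.154 .13 -1.0
```

```text
t 40.73 eef [0.522  0.2617 0.1499] psi 0.19 w 0.075 F [-0.2  0.8 -0.3]
l 0.64 px [279. 302.] edge False ztop 0.0653 topc [0.5389 0.1765] sil [0.5393 0.1755] area 4315 4392 sat 11.0
m 0.96 px [278. 202.] edge False ztop 0.0575 topc [0.5223 0.2609] sil [0.5226 0.2601] area 3067 3127 sat 11.0
s 0.25 px [278. 358.] edge False ztop 0.0506 topc [0.5409 0.1916] sil [0.5515 0.1099] area 1704 1875 sat 11.0
green 7841 [276.9  83.5] box [229  32  97 104] [0.5046 0.3488 0.018 ] z 0.0177
green 2514 [276.7 181. ] box [234 151  88  82] [0.5184 0.2748 0.018 ] z 0.0177
green 1315 [275.3 268.3] box [238 248  80  60] [0.5321 0.196  0.018 ] z 0.0176
tilt [-3.e-04 -2.e-04 -1.e+00]
20 [[70.0,-19.8,-6.8,0.9,0.06],[70.0,-20.2,-5.6,0.9,0.059],[70.0,-20.5,-4.4,0.9,0.06],[70.0,-20.7,-3.2,0.9,0.059],[70.0,-20.9,-2.0,0.9,0.06],[70.0,-21.0,-0.7,0.9,0.059],[70.0,-21.0,0.5,0.9,0.06],[70.0,-20.9,1.8,0.9,0.059],[70.0,-20.8,3.0,0.9,0.06],[70.0,-20.5,4.3,0.9,0.059],[70.0,-20.3,5.5,0.9,0.06],[70.0,-19.9,6.7,0.9,0.059],[70.0,-19.5,7.8,0.9,0.06],[70.0,-19.0,9.0,0.9,0.059],[70.0,-18.4,10.1,0.9,0.06],[70.0,-17.8,11.2,0.8,0.059],[70.0,-17.0,12.2,0.9,0.06],[70.0,-16.3,13.2,0.8,0.059],[70.0,-15.5,14.1,0.9,0.06],[70.0,-14.6,15.1,0.8,0.059]]
```

Request:
servo_tool --pt "70 -19.8 -6.8 0.9 0.06" --pt "70 -20.2 -5.6 0.9 0.059" --pt "70 -20.5 -4.4 0.9 0.06" --pt "70 -20.7 -3.2 0.9 0.059" --pt "70 -20.9 -2 0.9 0.06" --pt "70 -21 -0.7 0.9 0.059" --pt "70 -21 0.5 0.9 0.06" --pt "70 -20.9 1.8 0.9 0.059" --pt "70 -20.8 3 0.9 0.06" --pt "70 -20.5 4.3 0.9 0.059" --pt "70 -20.3 5.5 0.9 0.06" --pt "70 -19.9 6.7 0.9 0.059" --pt "70 -19.5 7.8 0.9 0.06" --pt "70 -19 9 0.9 0.059" --pt "70 -18.4 10.1 0.9 0.06" --pt "70 -17.8 11.2 0.8 0.059" --pt "70 -17 12.2 0.9 0.06" --pt "70 -16.3 13.2 0.8 0.059" --pt "70 -15.5 14.1 0.9 0.06" --pt "70 -14.6 15.1 0.8 0.059"

```text
clock: 43.48
eef_pos: [0.4623, -0.1551, 0.1302]
tool_rot: [0.96, 0.28, 0.0, 0.0]
ft_force: [0.9, -0.8, -0.4]
grip_width: 0.0705
grasp_force: 0.0
```

```bash
python3 w.py w11
```

```text
t 43.48 eef [ 0.4623 -0.1551  0.1302] psi -1.004 w 0.0705 F [ 0.9 -0.8 -0.4]
s 0.94 px [208. 354.] edge False ztop 0.0304 topc [ 0.3794 -0.16  ] sil [ 0.3047 -0.1789] area 1409 1995 sat 215.0
s 0.89 px [277. 200.] edge False ztop 0.0344 topc [ 0.4626 -0.1537] sil [ 0.4619 -0.1542] area 2044 2167 sat 8.0
```

View pics/w11.png

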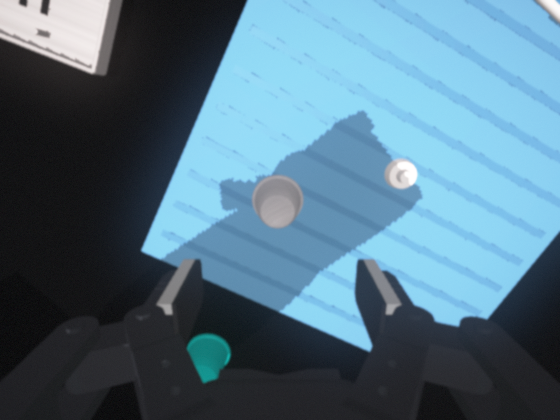

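The steel small bowl is at (200,277), the foot at (173,401), and the turquoise one at (355,208) is left alone. Descending.

Request:
servo_tool --pt "70 0.6 -0.8 2.5 0" --pt "70 0 0 2.6 0" --pt "70 0 0 12.8 0" --pt "70 0 0 12.8 0" --pt "70 0 0 12.8 0" --pt "70 0 0 12.8 0" --pt "70 0 0 12.8 0" --pt "70 0 0 12.7 0" --pt "70 0 0 12.8 0" --pt "70 0 0 12.7 0" --pt "70 0 0 11.8 0" --pt "60 0 0 0 0" --pt "50 0 0 0 0" --pt "40 0 0 0 0" --pt "33 0 0 0 0" --pt "30 0 0 0 0" --pt "30 0 0 0 0"

```text
clock: 45.85
eef_pos: [0.4635, -0.153, 0.0122]
tool_rot: [0.96, 0.282, 0.001, 0.0]
ft_force: [-1.7, 0.4, 5.1]
grip_width: 0.0378
grasp_force: 59.0
```

Request:
servo_tool --pt "30 0 0 -4 0" --pt "30 0 0 -8 0" --pt "30 0 0 -12 0" --pt "30 0 0 -20 0" --pt "30 0 0 -22 0" --pt "30 0 0 -22 0" --pt "30 0 0 -22 0" --pt "30 0 0 -10 0" --pt "30 0 0 0 0"

```text
clock: 46.98
eef_pos: [0.4634, -0.153, 0.1319]
tool_rot: [0.96, 0.282, 0.001, 0.001]
ft_force: [0.2, 0.7, -0.7]
grip_width: 0.0377
grasp_force: 59.2
```

```bash
python3 w.py w12;  python3 plan.py 20 30 .5055 .346 .135 .19
```

```text
t 46.98 eef [ 0.4634 -0.153   0.1319] psi -1.0 w 0.0377 F [ 0.2  0.7 -0.7]
s 0.9 px [279. 284.] edge False ztop 0.154 topc [ 0.463  -0.1534] sil [ 0.4008 -0.1937] area 6968 2022 sat 10.0
tilt [-1.9e-03  6.0e-04 -1.0e+00]
20 [[30.0,15.3,-19.8,-0.2,-0.059],[30.0,16.4,-18.9,-0.2,-0.06],[30.0,17.5,-17.9,-0.2,-0.059],[30.0,18.6,-16.8,-0.2,-0.06],[30.0,19.5,-15.6,-0.3,-0.059],[30.0,20.4,-14.5,-0.2,-0.06],[30.0,21.3,-13.2,-0.3,-0.059],[30.0,22.0,-11.9,-0.2,-0.06],[30.0,22.7,-10.6,-0.3,-0.059],[30.0,23.2,-9.2,-0.2,-0.06],[30.0,23.8,-7.8,-0.3,-0.059],[30.0,24.2,-6.4,-0.2,-0.06],[30.0,24.5,-5.0,-0.3,-0.059],[30.0,24.8,-3.5,-0.2,-0.06],[30.0,24.9,-2.0,-0.3,-0.059],[30.0,25.0,-0.6,-0.2,-0.06],[30.0,25.0,1.0,-0.3,-0.059],[30.0,24.9,2.4,-0.2,-0.06],[30.0,24.7,3.9,-0.3,-0.059],[30.0,24.5,5.4,-0.2,-0.06]]
```

Request:
servo_tool --pt "30 15.3 -19.8 -0.2 -0.059" --pt "30 16.4 -18.9 -0.2 -0.06" --pt "30 17.5 -17.9 -0.2 -0.059" --pt "30 18.6 -16.8 -0.2 -0.06" --pt "30 19.5 -15.6 -0.3 -0.059" --pt "30 20.4 -14.5 -0.2 -0.06" --pt "30 21.3 -13.2 -0.3 -0.059" --pt "30 22 -11.9 -0.2 -0.06" --pt "30 22.7 -10.6 -0.3 -0.059" --pt "30 23.2 -9.2 -0.2 -0.06" --pt "30 23.8 -7.8 -0.3 -0.059" --pt "30 24.2 -6.4 -0.2 -0.06" --pt "30 24.5 -5 -0.3 -0.059" --pt "30 24.8 -3.5 -0.2 -0.06" --pt "30 24.9 -2 -0.3 -0.059" --pt "30 25 -0.6 -0.2 -0.06" --pt "30 25 1 -0.3 -0.059" --pt "30 24.9 2.4 -0.2 -0.06" --pt "30 24.7 3.9 -0.3 -0.059" --pt "30 24.5 5.4 -0.2 -0.06"

```text
clock: 49.72
eef_pos: [0.5058, 0.3463, 0.1348]
tool_rot: [0.636, 0.772, -0.001, -0.0]
ft_force: [0.3, 0.4, 0.3]
grip_width: 0.0377
grasp_force: 59.2
```

Request:
servo_tool --pt "30 0 0 8.1 0" --pt "30 0 0 8 0" --pt "30 0 0 13.3 0" --pt "30 0 0 13.3 0" --pt "30 0 0 13.4 0" --pt "30 0 0 13.3 0" --pt "30 0 0 13.4 0" --pt "30 0 0 13.3 0" --pt "30 0 0 2.9 0" --pt "30 0 0 2.9 0" --pt "30 0 0 2.4 0" --pt "30 0 0 0 0"

```text
clock: 51.22
eef_pos: [0.5063, 0.3458, 0.0318]
tool_rot: [0.637, 0.771, 0.0, 0.0]
ft_force: [-0.7, -0.3, -1.3]
grip_width: 0.0375
grasp_force: 59.2
```

Request:
servo_tool --pt "30 0 0 1.5 0" --pt "30 0 0 1.3 0" --pt "30 0 0 1 0" --pt "30 0 0 0.7 0" --pt "30 0 0 0 0"

```text
clock: 51.85
eef_pos: [0.5062, 0.3457, 0.0273]
tool_rot: [0.637, 0.771, 0.0, 0.0]
ft_force: [-1.0, -0.6, 1.5]
grip_width: 0.0379
grasp_force: 59.6
```

Request:
servo_tool --pt "30 0 0 0.4 0" --pt "41 0 0 0 0" --pt "48 0 0 0 0" --pt "57 0 0 0 0" --pt "65 0 0 0 0" --pt "65 0 0 0 0" --pt "70 0 0 -12 0" --pt "70 0 0 -20 0" --pt "70 0 0 -30 0" --pt "70 0 0 -40 0" --pt "70 0 0 -40 0" --pt "70 -40 0 -20 0" --pt "70 -40 0 0 0" --pt "70 0 0 0 0"

```text
clock: 53.6
eef_pos: [0.522, 0.2649, 0.1904]
tool_rot: [0.638, 0.77, 0.001, 0.001]
ft_force: [0.2, 0.3, -0.5]
grip_width: 0.0699
grasp_force: 0.0
```

```bash
python3 w.py w13 .018; python3 - <<'E'
from h import *
im,D=viewer.camera("scene");c=cal("scene");W=world(c,D)
for r in viewer.spot_point("scene","speculum_mid")[:1]: print(r["p"],r["pixel"])
save("s_end",im)
E
```

```text
t 53.6 eef [0.522  0.2649 0.1904] psi 0.186 w 0.0699 F [ 0.2  0.3 -0.5]
xl 0.83 px [279. 345.] edge False ztop 0.0725 topc [0.5503 0.1609] sil [0.5524 0.1057] area 2999 4362 sat 11.0
l 0.96 px [279. 280.] edge False ztop 0.0653 topc [0.5389 0.1767] sil [0.5394 0.1757] area 3206 3257 sat 11.0
m 0.85 px [278. 192.] edge False ztop 0.0575 topc [0.5224 0.2608] sil [0.5227 0.26  ] area 2326 2332 sat 11.0
s 0.62 px [278.  96.] edge False ztop 0.0495 topc [0.5071 0.3435] sil [0.5071 0.3434] area 1862 1936 sat 9.0
green 3682 [275.   86.3] box [235  46  83  89] [0.5033 0.3513 0.018 ] z 0.0176
green 1915 [275.8 175.1] box [239 148  76  73] [0.5183 0.2739 0.018 ] z 0.0176
green 973 [275.  251.6] box [243 234  70  53] [0.5319 0.1961 0.018 ] z 0.0176
```

View pics/s_end.png

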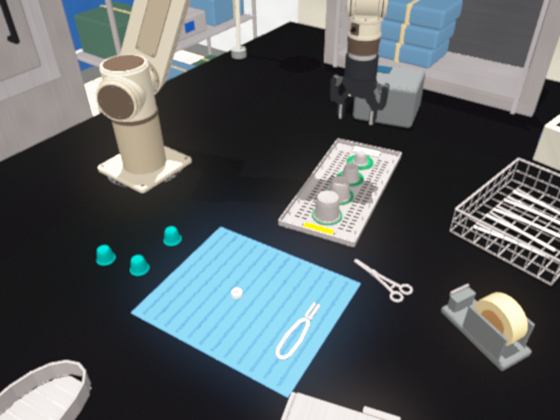

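View pics/w13.png

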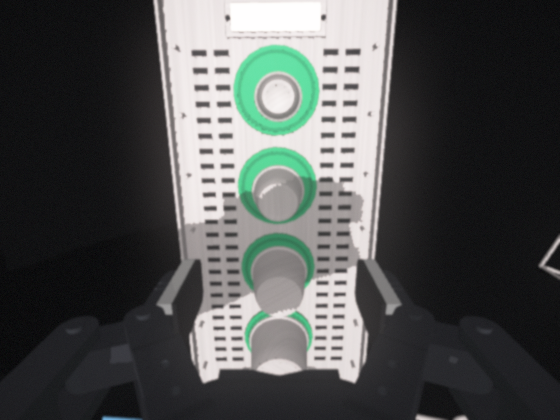

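The scene view shows the bowls in falling size from the yellow tag (320,228) to (360,160), with the speculum undisturbed at (297,330). In the wrist view all four stand upright on their rests: s at (96,278), on a rest centred at about (90,277), m at (192,278), and l and xl below. Handing in.

```bash
python3 -c "
from workcell import bot;print(bot.job_done())"
```

```text
the job is handed in; nothing more can be done
None
```

The job is handed in at about 54 s: all four gallipots stand mouth down on their rests, largest beside the yellow tag, each within about 3 mm of centre by the wrist camera, and the speculum was left where it lay; the judge's verdict was not returned.

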